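Close up the treat counter

ROBOT

A 6-joint arm with a two-finger parallel gripper is mounted at the origin on the work surface. World frame = base frame: x ahead of the robot, y to its left, z up, the work surface at z = 0. Lengths are in m, angles in rad, forces in N, time in s.
With the tool pointing down it reaches from about 0.425 to 1.125 m from the base axis. Payload 14.9 kg.
Tool frame: the origin (TCP) lies at the very end of the fingers, on their centre line; the grasp point (between the pads) lies 19 mm behind it; z points along the fingers, y is the line along which they close (so a half turn about z gives the same grasp; the last joint's range is limited). The gripper opens to 91 mm and grips with 3 to 60 N. Pads are 32 mm wide; open, the fingers measure 118 mm over their backs; the gripper's body (76 mm by 178 mm) begins 60 mm behind the grasp point.
Start: joints at [-1.139, 0.379, 1.734, -0, 1.028, -0.033], TCP at [0.314, -0.626, 0.214] pointing down, gripper open.
Joint ranges: [-2.77, 2.77], [-0.74, 2.19], [0, 2.66], [-1.06, 4.2], [0.31, 2.87], [-3.08, 3.08]. Speed limits (rad/s): [1.89, 1.89, 2.39, 3.14, 3.14, 3.14].

INTERFACE

Orientations are given as a unit quaternion [x, y, z, w].
In Python, from station import state, capture, camera_params, env gives the robot as it stands.
- The arm moves only by the tool arm_command, never from a script. Its argument "plan" is a list of rows, each a list of 2 entries, a list of its own where there are three numbers: the shift along the world's x, y, z normalised to -1 to 1, where 1 is 200 mm, then the turn, a rotation vector about the world's x, y, z normalised to -1 to 1, where 1 is 90 degrees. In form: [[[tx, ty, tz], [rx, ry, rz]], ...]. A call has exactly 5 rows; each row shifts and turns the commanded pose from where the row before left it; what a row does not reach is not made up. A row lasts 1/12 s, in which the tool goes at most 41.7 mm and 7.16 degrees, less where a joint would pass 70% of its speed; a pose out of reach is approached as far as the arm can. A call with a number of a shift or a turn outside -1 to 1 is refused whole. A call with a gripper value outside its range is refused whole. "grip" is the finger opening in mm, from 0 to 91.2, set as the call begins (left out, the last holds). The fingers move at their own pace and stop on an object; "force" is the grip in N (left out, the last holds). Time passes only in rows, so rows that do not move let the fingers close, or fill a call up. It gives the time, the measured TCP pose, the force, the opening and the grip force at its end, in the units of the state.
- state(): the state, without advancing time (a new reading comes with each control period).
- capture(name): name is "scene" or "side" or "wrist"; returns the picture (480x640x3 uint8, red, green, blue); there is no depth.
- camera_params(name): a dict with "intrinsics" (3x3 intrinsics, pixels), "world_to_cam" (4x4, takes a point from world to camera coordinates). Camera axes: x right, y down, z forward; pixel columns grow to the right and rows downward; lengths in m; the calibration is good to about 2 mm. A picture is of the moment at which its call begins: read the wrist's pose just before it. camera_params takes no time and is no camera call; for the wrist camera it gives the pose at the moment of the call.
- env.hand_in(): hands the job in; it is judged then, once.
The state is a dict: "t": time; "q": joint angles; "joint_velocities": joint speeds; "joint_torque": joint torques, N m; "eef_pos": TCP position; "tcp_rot": TCP orientation; "ft_force": force on the tool from outside, world axes, zero at the start; "torque": the same for the moment, N m; "grip_width": finger opening in m; "gripper_force": force on a finger pad.
Only numpy, scipy, OpenCV 4.12 (cv2) and the standard library are available. Lean on these libraries where they do the work, as an engineer would, in place of code of your own. Each camera call takes 0.05 s, during which the arm holds its last target. There are 200 camera calls.

TASK

Treat time is over, so shut the treat station against mice: one of the three tilt-out bins has been left tipped open, and the clear treat jar's flip-top lid stands up. With the fingertips only and gently, push that bin back until it is fully shut, and swing the lid over and press it fully down on the jar. Do not grip, pick up or shift the jar, and leave the other two bins shut and everything else on the counter where it is.

Things in the scene. Friction and masses are not known exactly. Their poses are not given: they have to be found in the camera images.
- cabinet: (sizes and offsets here and below are in mm) grey plastic tilt-out bin cabinet, fixed, 150 deep (x) by 430 wide (y) by 190 high; origin at the centre of its underside, own x from its open front (x = -75, facing the robot) to its back, z up. Holds three like white bins side by side, 136 apart in y (the middle one at y = 0), in any order. Nothing stands on the front 45 mm of its top
- bin_a: one of three white tilt-out bins. Origin mid width on its hinge line at the foot of the front panel (in the cabinet's frame x = -69, z = 20; hinge along y). Own x points into the bin, z up the panel: outer face at x = -6, 128 wide, z = -4 to 156. Near its top a finger lip 110 wide stands out to x = -20, from z = 146 to 154
- bin_b: another of the three bins, the same as bin_a
- bin_c: another of the three bins, the same as bin_a
- bin_a_tilt (a joint): tilt of bin_a: 0 fully shut (front panel upright against a hard stop), grows as its top tips out toward the robot, stop at 0.75 rad. Stiff hinge (about 0.25 N m): the bin stays where it is left, about 2 to 4 N at the lip moves it
- bin_b_tilt (a joint): tilt of bin_b, in the same way
- bin_c_tilt (a joint): tilt of bin_c, in the same way
- jar: clear plastic treat jar, round, 124 across, 150 high, full of bone biscuits, about 0.9 kg, loose on the counter; origin at the centre of its underside, z up, the lid's hinge at its own +x side (far from the robot, 66 from the axis, 154 above its underside)
- lid: flip-top lid of the jar, white plastic disc 128 across, 15 thick. Origin mid width on its hinge line, which lies along the jar's y. In its own frame the disc's centre is at x = -66, its outside (the top when shut) at z = 12, its inside at z = -3; a thumb tab 34 wide, 6 thick stands out of the front rim to x = -144
- lid_hinge (a joint): angle of the lid: 0 shut flat on the jar, pi/2 standing upright, stop at 2.05 rad leaning back past upright, away from the robot. Stiff hinge (about 0.07 N m): it stays where it is left, about 1 N at the rim moves it; it must be pressed all the way down, to a hard stop at 0
- scoop: stainless steel scoop, 180 long, 60 wide, 35 high, lying in front of the bins or jar; origin under it near the back of its pan. Leave alone
- bowl: red ceramic dog bowl, 144 across, 55 high; origin at the centre of its underside. Leave alone
- lick_mat: green silicone lick mat folded flat, 150 by 100 by 15; origin at the centre of its underside. Leave alone
- brush: black plastic dog brush, 220 long, 66 wide, 26 high, beside the cabinet; origin under the joint of head and handle. Leave alone
- balm_tin: round aluminium tin, 66 across, 30 high, beside the cabinet; origin at the centre of its underside. Leave alone
- chew_ring: black rubber chew ring, 90 across, 18 high, lying on the back part of the cabinet's top; origin at the centre of its underside. Leave alone
- shampoo: white upright bottle, 64 across, 175 high, on the other side of the counter from the jar; origin at the centre of its underside. Leave alone
There are look-alikes about, which are no part of the job. Leave any blue or red look-alike of the jar alone.

How it is judged:
By the outcome, as a careful person would: the job done as asked, in the order asked, and still so for the second after the job is handed in, with the robot touching nothing.
It also fails if it takes over 61 s, if anything falls off the work surface, if the arm or the gripper's body presses on something with over 40 N, if the wrist force passes 120 N, or if a joint passes its speed limit or range.

## Working session

There is one attempt and no reset: what is moved stays moved. The work goes in short steps, Python scripts to look and compute and a tool call to move; the robot and the scene stay as the last step left them, time stands still between calls to the robot, and variables do not carry over. Pictures are saved under pics/ and viewed, at most 10 in all, crops included, and the job is handed in when it is done.

Besides the shell and the picture viewer there is one more tool, called after ">>>" by a JSON object that holds its "method" and its "body". arm_command: Moves the arm, as the interface text tells. Scaled input: -1 to 1 covers 200 mm each way for a shift and 90 degrees each way for a turn. Its arguments: {"type":"object","properties":{"plan":{"type":"array","items":{"type":"array"}},"grip":{"type":"number"},"force":{"type":"number"}},"required":["plan"]}

```bash
mkdir -p pics; cat > h.py <<'E'
import numpy as np, cv2
from station import state, capture, camera_params, env
def snap(n,f):
    im=capture(n); cv2.imwrite('pics/'+f+'.png',cv2.cvtColor(im,cv2.COLOR_RGB2BGR)); return im
def ray(n,uv):
    p=camera_params(n); K=np.array(p['intrinsics']);T=np.array(p['world_to_cam'])
    R=T[:3,:3]; c=-R.T@T[:3,3]; d=R.T@np.linalg.inv(K)@np.array([uv[0],uv[1],1.]); return c,d/np.linalg.norm(d)
def onplane(n,uv,v,ax=2):
    c,d=ray(n,uv); return c+d*(v-c[ax])/d[ax]
def proj(n,P):
    p=camera_params(n); K=np.array(p['intrinsics']);T=np.array(p['world_to_cam'])
    q=K@(T[:3,:3]@np.array(P,float)+T[:3,3]); return q[:2]/q[2]
def tri(a,ua,b,ub):
    c1,d1=ray(a,ua);c2,d2=ray(b,ub)
    s=np.linalg.lstsq(np.c_[d1,-d2],c2-c1,rcond=None)[0]; p,q=c1+s[0]*d1,c2+s[1]*d2
    return (p+q)/2,np.linalg.norm(p-q)
E
python3 - <<'E'
from h import *
snap('scene','s0');snap('side','d0')
for n in('scene','side'):
    c,d=ray(n,(320,240));print(n,c.round(3),d.round(3))
s=state();print(s['t'],s['tcp_rot'])
E
```

```text
scene [0.342 0.206 1.128] [ 0.158 -0.3   -0.941]
side [ 0.185 -0.392  1.386] [ 0.258  0.242 -0.935]
0.1 [ 9.73114695e-01  2.30320500e-01 -9.27583467e-05 -4.99869543e-04]
```

View pics/s0.png

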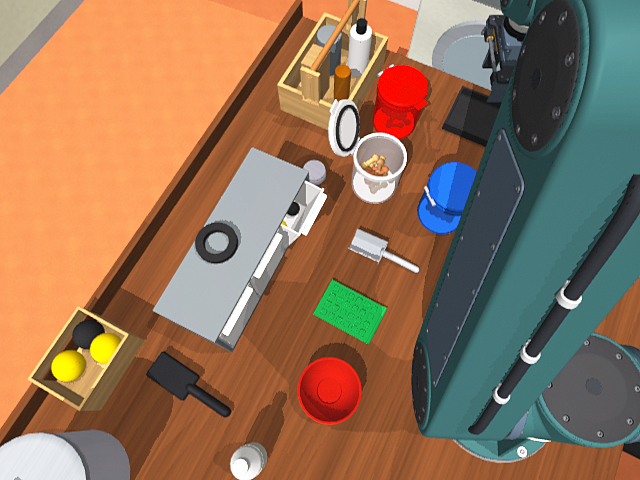

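View pics/d0.png

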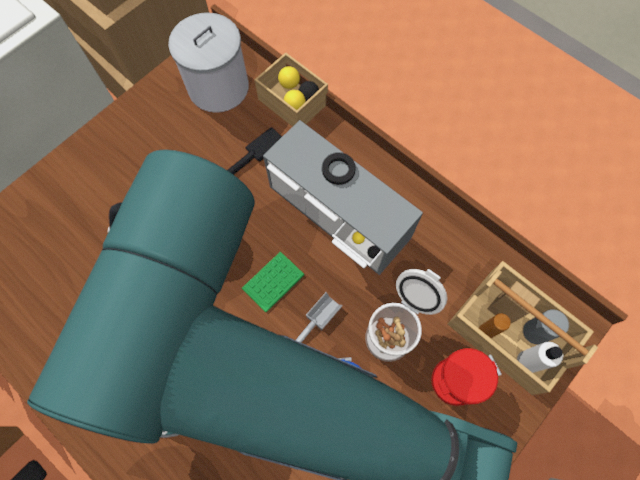

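The scene shows the cabinet top (about 253,149 to 225,345), the open bin at its right end (about 310,205), the clear jar at (378,165) with its lid upright at (345,128), and red and blue look-alike jars nearby. I'll zoom in for the corners.

```bash
python3 - <<'E'
from h import *
a=cv2.imread('pics/s0.png')[80:360,140:440]; a=cv2.resize(a,None,fx=2,fy=2,interpolation=cv2.INTER_CUBIC);cv2.imwrite('pics/s1.png',a)
b=cv2.imread('pics/d0.png')[110:380,250:510]; b=cv2.resize(b,None,fx=2.2,fy=2.2,interpolation=cv2.INTER_CUBIC);cv2.imwrite('pics/d1.png',b)
E
```

```text
(no output)
```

View pics/s1.png

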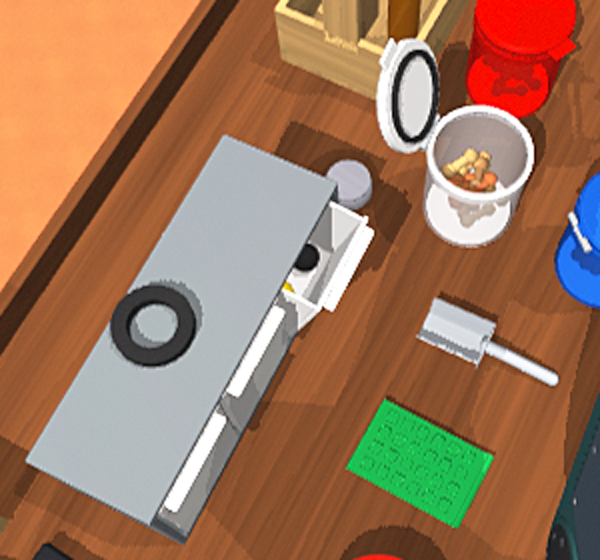

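View pics/d1.png

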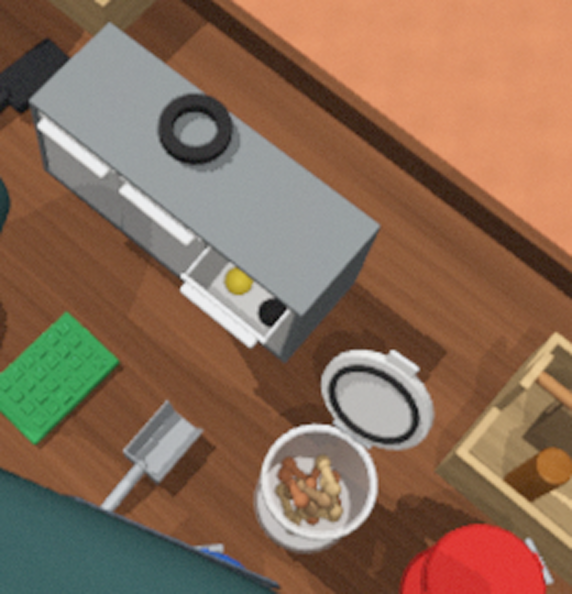

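```bash
python3 - <<'E'
from h import *
S=lambda x,y:(140+x/2-.25,80+y/2-.25); D=lambda x,y:(250+x/2.2-.25,110+y/2.2-.25)
C={}
for k,s,d in [('BR',(225,136),(378,228)),('FR',(336,182),(304,315)),('BL',(27,462),(112,23)),('FL',(155,525),(32,102))]:
    C[k]=(onplane('scene',S(*s),.19)+onplane('side',D(*d),.19))/2
    print(k,onplane('scene',S(*s),.19).round(3),onplane('side',D(*d),.19).round(3))
ctr=sum(C.values())/4; yv=C['BL']+C['FL']-C['BR']-C['FR']; xv=C['BL']+C['BR']-C['FL']-C['FR']
print('cab',ctr.round(4),np.degrees(np.arctan2(-yv[0],yv[1])),np.degrees(np.arctan2(xv[1],xv[0])))
for k,s,d in [('lipR',(373,230),(250,345)),('lipL',(333,308),(182,287)),('lidc',(415,96),(373,399)),('tab',(388,47),(405,362))]:
    print(k,*tri('scene',S(*s),'side',D(*d)))
print('jar',onplane('scene',S(480,146),.15).round(3),onplane('side',D(319,481),.15).round(3))
s=state();print(s['t'],s['eef_pos'])
E
```

```text
BR [ 0.746 -0.225  0.19 ] [ 0.747 -0.228  0.19 ]
FR [ 0.602 -0.231  0.19 ] [ 0.605 -0.233  0.19 ]
BL [0.736 0.201 0.19 ] [0.743 0.197 0.19 ]
FL [0.585 0.196 0.19 ] [0.593 0.192 0.19 ]
cab [ 0.6694 -0.0163  0.19  ] 1.414309066027713 2.0039467549218464
lipR [ 0.54262481 -0.20666277  0.16472728] 0.0012691199966426805
lipL [ 0.54088305 -0.1007049   0.16564408] 0.005154808002927561
lidc [ 0.56555397 -0.35360184  0.22526835] 0.005425085971955815
tab [ 0.60048306 -0.35585544  0.28880516] 7.717484554706602e-06
jar [ 0.48  -0.371  0.15 ] [ 0.478 -0.366  0.15 ]
0.1 [ 0.31362445 -0.62541328  0.21334438]
```

>>> {"method": "arm_command", "body": {"plan": [[[0,0,0.18],[0,0,-0.056]],[[0,0,0.18],[0,0,-0.056]],[[0,0,0.18],[0,0,-0.056]],[[0,0,0.16],[0,0,-0.056]],[[0.05,0.15,0],[0,0,-0.056]]], "grip": 0, "force": 10}}

```text
t: 0.52
eef_pos: [0.3237, -0.6002, 0.3608]
tcp_rot: [1.0, 0.009, 0.002, 0.004]
ft_force: [0.4, -1.3, 1.0]
grip_width: 0.0608
gripper_force: 0.0
```

>>> {"method": "arm_command", "body": {"plan": [[[0.052,0.156,0],[0,0,0]],[[0.052,0.156,0],[0,0,0]],[[0.052,0.156,0],[0,0,0]],[[0.052,0.156,0],[0,0,0]],[[0.052,0.156,0],[0,0,0]]]}}

```text
t: 0.93
eef_pos: [0.3758, -0.4381, 0.3536]
tcp_rot: [1.0, 0.012, -0.0, -0.0]
ft_force: [-0.4, -0.2, -0.9]
grip_width: 0.0271
gripper_force: 0.0
```

>>> {"method": "arm_command", "body": {"plan": [[[0.052,0.156,0],[0,0,0]],[[0.052,0.156,0],[0,0,0]],[[0.052,0.156,0],[0,0,0]],[[0.052,0.156,0],[0,0,0]],[[0.052,0.156,0],[0,0,0]]]}}

```text
t: 1.35
eef_pos: [0.4278, -0.2821, 0.3537]
tcp_rot: [1.0, 0.012, -0.0, -0.0]
ft_force: [0.2, 0.0, -0.2]
grip_width: 0.0006
gripper_force: 0.0
```

>>> {"method": "arm_command", "body": {"plan": [[[0.05,0.158,0],[0,0,0]],[[0.05,0.158,0],[0,0,0]],[[0.05,0.158,0],[0,0,0]],[[0.05,0.158,0],[0,0,0]],[[0,0,-0.18],[0,0,0]]]}}

```text
t: 1.77
eef_pos: [0.4715, -0.1545, 0.3231]
tcp_rot: [1.0, 0.014, 0.004, 0.001]
ft_force: [1.3, -1.6, 0.9]
grip_width: 0.001
gripper_force: 0.0
```

>>> {"method": "arm_command", "body": {"plan": [[[0,0,-0.18],[0,0,0]],[[0,0,-0.18],[0,0,0]],[[0,0,-0.18],[0,0,0]],[[0,0,-0.18],[0,0,0]],[[0,0,-0.09],[0,0,0]]]}}

```text
t: 2.18
eef_pos: [0.4657, -0.1565, 0.1521]
tcp_rot: [1.0, 0.013, -0.002, -0.001]
ft_force: [-0.1, 0.9, 0.5]
grip_width: 0.0006
gripper_force: 0.0
```

```bash
python3 - <<'E'
from h import *
s=state();print(s['t'],s['eef_pos'],s['ft_force'])
a=snap('scene','s2')[80:360,140:440];b=snap('wrist','w2')
w=cv2.resize(b,(373,280));cv2.imwrite('pics/c2.png',cv2.cvtColor(np.hstack([a,w]),cv2.COLOR_RGB2BGR))
E
```

```text
2.1833 [ 0.46568517 -0.15649599  0.15205667] [-0.05354065  0.92540392  0.49582475]
```

View pics/c2.png

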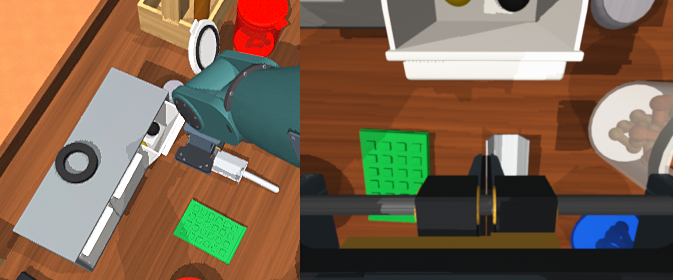

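The wrist view shows the lip (405–580, row 68) centred on the closed fingers (485). I'll push it along +x.

>>> {"method": "arm_command", "body": {"plan": [[[0.06,0,0],[0,0,0]],[[0.06,0,0],[0,0,0]],[[0.05,0,0],[0,0,0]],[[0.05,0,0],[0,0,0]],[[0.04,0,0],[0,0,0]]]}}

```text
t: 2.7
eef_pos: [0.5218, -0.1575, 0.157]
tcp_rot: [1.0, 0.013, 0.001, 0.0]
ft_force: [0.3, 1.1, -0.5]
grip_width: 0.0002
gripper_force: 0.0
```

>>> {"method": "arm_command", "body": {"plan": [[[0.03,0,0],[0,0,0]],[[0.03,0,0],[0,0,0]],[[0.03,0,0],[0,0,0]],[[0.03,0,0],[0,0,0]],[[0.03,0,0],[0,0,0]]]}}

```text
t: 3.12
eef_pos: [0.5502, -0.1574, 0.1559]
tcp_rot: [1.0, 0.012, -0.0, -0.0]
ft_force: [-1.1, 0.1, 1.0]
grip_width: 0.0008
gripper_force: 0.8
```

>>> {"method": "arm_command", "body": {"plan": [[[0.02,0,0],[0,0,0]],[[0.02,0,0],[0,0,0]],[[0.015,0,0],[0,0,0]],[[0.015,0,0],[0,0,0]],[[0.01,0,0],[0,0,0]]]}}

```text
t: 3.53
eef_pos: [0.5661, -0.1574, 0.156]
tcp_rot: [1.0, 0.012, 0.0, 0.0]
ft_force: [-0.5, -0.5, 0.5]
grip_width: 0.0004
gripper_force: 0.6
```

>>> {"method": "arm_command", "body": {"plan": [[[0.01,0,0],[0,0,0]],[[0.01,0,0],[0,0,0]],[[0.01,0,0],[0,0,0]],[[0,0,0],[0,0,0]],[[0,0,0],[0,0,0]]]}}

```text
t: 3.95
eef_pos: [0.5683, -0.1572, 0.1556]
tcp_rot: [1.0, 0.013, -0.004, -0.001]
ft_force: [-27.6, -1.5, 20.9]
grip_width: 0.0007
gripper_force: 14.4
```

```bash
python3 - <<'E'
from h import *
s=state();print(s['t'],s['eef_pos'],s['ft_force'])
b=snap('wrist','w3');d=snap('side','d3')[110:380,250:510]
cv2.imwrite('pics/c3.png',cv2.cvtColor(np.hstack([cv2.resize(b,(480,360)),cv2.resize(d,(320,360))]),cv2.COLOR_RGB2BGR))
E
```

```text
3.95 [ 0.56833978 -0.15724953  0.15558233] [-27.62995644  -1.50708482  20.9293516 ]
```

View pics/c3.png

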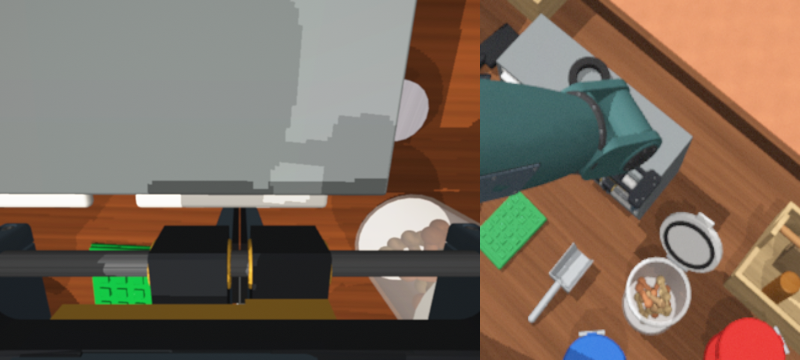

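The bin is against its stop: its lip is in line with its neighbour's and there is 28 N on the tip. I'll back off gently and work out the lid approach.

>>> {"method": "arm_command", "body": {"plan": [[[-0.05,0,0],[0,0,0]],[[-0.1,0,0],[0,0,0]],[[-0.15,0,0],[0,0,0]],[[0,0,0.18],[0,0,0]],[[0,0,0.18],[0,0,0]]]}}

```text
t: 4.47
eef_pos: [0.5092, -0.1568, 0.227]
tcp_rot: [1.0, 0.012, -0.002, -0.001]
ft_force: [1.1, -1.1, 0.8]
grip_width: 0.0006
gripper_force: 0.0
```

>>> {"method": "arm_command", "body": {"plan": [[[-0.15,0,0.18],[0,0,0]],[[0,0,0.18],[0,0,0]],[[0,0,0.18],[0,0,0]],[[0,0,0.18],[0,0,0]],[[0,0,0],[0,0,0]]]}}

```text
t: 4.88
eef_pos: [0.4874, -0.1582, 0.3754]
tcp_rot: [1.0, 0.012, 0.005, 0.002]
ft_force: [0.2, -0.5, 1.6]
grip_width: 0.0006
gripper_force: 0.0
```

```bash
python3 - <<'E'
from h import *
s=state();print(s['t'],s['eef_pos'],s['ft_force'],s['q'])
print('handle',tri('scene',(312,72),'side',(497,282)),tri('scene',(352,4),'side',(592,352)))
b=snap('wrist','w4');d=snap('scene','d4')[0:300,140:440]
cv2.imwrite('pics/c4.png',cv2.cvtColor(np.hstack([cv2.resize(b,(440,330)),cv2.resize(d,(330,330))]),cv2.COLOR_RGB2BGR))
E
```

```text
4.8833 [ 0.4873917  -0.15822654  0.37539839] [ 0.24241675 -0.54162738  1.64029714] [-3.59457493e-01 -9.80969924e-02  1.97614646e+00  1.33617940e-04
  1.25331691e+00  1.18643629e+00]
handle (array([ 0.72222235, -0.47909385,  0.19316806]), np.float64(0.005323318790952409)) (array([ 0.74214973, -0.74928871,  0.16648633]), np.float64(0.009482777162087315))
```

View pics/c4.png

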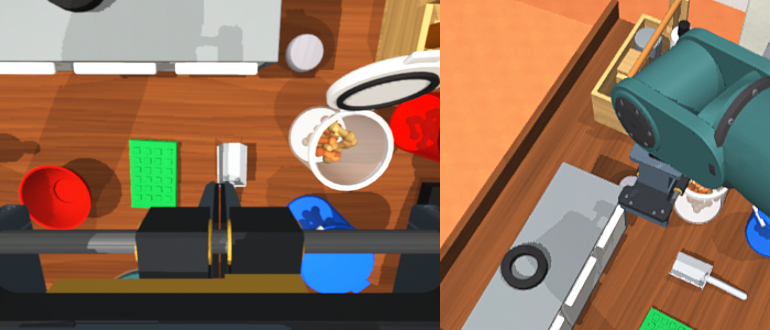

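The three lips are now in one line (wrist view, row 68) and the jar hasn't moved. Next I'll go over and behind the lid.

>>> {"method": "arm_command", "body": {"plan": [[[0.102,-0.119,0],[0,0,0.011]],[[0.102,-0.119,0],[0,0,0.011]],[[0.102,-0.119,0],[0,0,0.011]],[[0.102,-0.119,0],[0,0,0.011]],[[0.102,-0.119,0],[0,0,0.011]]]}}

```text
t: 5.4
eef_pos: [0.5874, -0.2773, 0.3656]
tcp_rot: [0.998, 0.056, -0.001, -0.001]
ft_force: [-0.9, -0.3, 0.5]
grip_width: 0.0005
gripper_force: 0.0
```

>>> {"method": "arm_command", "body": {"plan": [[[0.102,-0.119,0],[0,0,0.011]],[[0.102,-0.119,0],[0,0,0.011]],[[0.102,-0.119,0],[0,0,0.011]],[[0,0,0],[0,0,0]],[[0,0,-0.1],[0,0,0]]]}}

```text
t: 5.82
eef_pos: [0.6496, -0.3492, 0.3485]
tcp_rot: [0.997, 0.081, 0.001, 0.001]
ft_force: [0.2, -0.4, 1.0]
grip_width: 0.0006
gripper_force: 0.0
```

>>> {"method": "arm_command", "body": {"plan": [[[0,0,-0.13],[0,0,0]],[[0,0,-0.13],[0,0,0]],[[0,0,-0.13],[0,0,0]],[[0,0,-0.13],[0,0,0]],[[0,0,0],[0,0,0]]]}}

```text
t: 6.23
eef_pos: [0.6452, -0.3458, 0.2365]
tcp_rot: [0.997, 0.081, -0.004, -0.003]
ft_force: [-0.7, 0.7, 0.4]
grip_width: 0.0006
gripper_force: 0.0
```

```bash
python3 - <<'E'
from h import *
s=state();print(s['t'],s['eef_pos'],s['ft_force'])
print(proj('side',s['eef_pos']),proj('wrist',s['eef_pos']))
b=snap('wrist','w5');d=snap('side','d5')[200:470,300:560]
cv2.imwrite('pics/c5.png',cv2.cvtColor(np.hstack([cv2.resize(b,(440,330)),cv2.resize(d,(330,330))]),cv2.COLOR_RGB2BGR))
E
```

```text
6.2333 [ 0.64516815 -0.34581991  0.23647327] [-0.70676612  0.65903541  0.38656864]
[437.50784267 264.68278335] [319.45032714 294.786961  ]
```

View pics/c5.png

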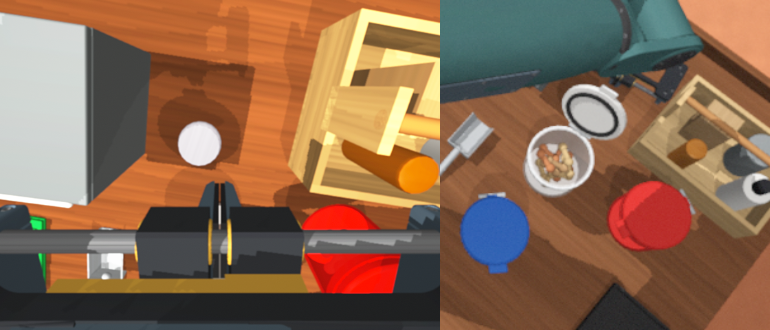

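The side view shows the lid up at (595,110 in the combined picture) with the fingers behind it, so I'll sweep it forward gently.

>>> {"method": "arm_command", "body": {"plan": [[[-0.05,-0.007,0.01],[0,0,0]],[[-0.05,-0.007,0.01],[0,0,0]],[[-0.05,-0.007,0.01],[0,0,0]],[[-0.05,-0.007,0.01],[0,0,0]],[[-0.05,-0.007,0.01],[0,0,0]]]}}

```text
t: 6.75
eef_pos: [0.5973, -0.3551, 0.2552]
tcp_rot: [0.997, 0.081, 0.001, 0.0]
ft_force: [0.5, 0.9, 0.1]
grip_width: 0.0006
gripper_force: 0.5
```

>>> {"method": "arm_command", "body": {"plan": [[[-0.04,-0.006,0],[0,0,0]],[[-0.04,-0.006,0],[0,0,0]],[[-0.04,-0.006,0],[0,0,0]],[[-0.04,-0.006,0],[0,0,0]],[[-0.04,-0.006,0],[0,0,0]]]}}

```text
t: 7.17
eef_pos: [0.5575, -0.3608, 0.2538]
tcp_rot: [0.997, 0.081, -0.0, -0.0]
ft_force: [1.9, -0.0, -0.9]
grip_width: 0.0007
gripper_force: 0.4
```

```bash
python3 - <<'E'
from h import *
s=state();print(s['t'],s['eef_pos'],s['ft_force'])
b=snap('wrist','w6');d=snap('side','d6')[200:470,300:560]
cv2.imwrite('pics/c6.png',cv2.cvtColor(np.hstack([cv2.resize(b,(440,330)),cv2.resize(d,(330,330))]),cv2.COLOR_RGB2BGR))
E
```

```text
7.1667 [ 0.55747994 -0.36078952  0.25380686] [ 1.92495568 -0.0271488  -0.85767972]
```

View pics/c6.png

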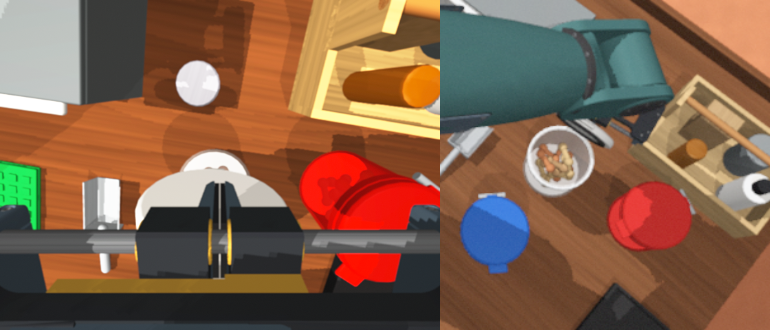

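>>> {"method": "arm_command", "body": {"plan": [[[-0.052,-0.007,-0.01],[0,0,0]],[[-0.052,-0.007,-0.02],[0,0,0]],[[-0.052,-0.007,-0.02],[0,0,0]],[[-0.052,-0.007,-0.03],[0,0,0]],[[-0.052,-0.007,-0.04],[0,0,0]]]}}

```text
t: 7.68
eef_pos: [0.5051, -0.3679, 0.2295]
tcp_rot: [0.997, 0.081, 0.0, 0.0]
ft_force: [0.6, 1.0, 1.2]
grip_width: 0.0003
gripper_force: 0.5
```

>>> {"method": "arm_command", "body": {"plan": [[[-0.034,-0.005,-0.035],[0,0,0]],[[-0.034,-0.005,-0.035],[0,0,0]],[[-0.03,-0.004,-0.035],[0,0,0]],[[-0.025,-0.003,-0.04],[0,0,0]],[[-0.022,-0.003,-0.04],[0,0,0]]]}}

```text
t: 8.1
eef_pos: [0.4768, -0.3718, 0.1921]
tcp_rot: [0.997, 0.081, -0.0, -0.0]
ft_force: [1.4, 0.6, 0.4]
grip_width: 0.0003
gripper_force: 0.3
```

>>> {"method": "arm_command", "body": {"plan": [[[-0.015,-0.002,-0.03],[0,0,0]],[[-0.015,-0.002,-0.03],[0,0,0]],[[0,0,-0.025],[0,0,0]],[[0,0,-0.02],[0,0,0]],[[0,0,-0.01],[0,0,0]]]}}

```text
t: 8.52
eef_pos: [0.4713, -0.3725, 0.1693]
tcp_rot: [0.997, 0.082, -0.0, -0.0]
ft_force: [-0.8, -0.1, -0.1]
grip_width: 0.0008
gripper_force: 0.3
```

>>> {"method": "arm_command", "body": {"plan": [[[0,0,-0.01],[0,0,0]],[[0,0,-0.005],[0,0,0]],[[0,0,0],[0,0,0]],[[0,0,0],[0,0,0]],[[0,0,0],[0,0,0]]]}}

```text
t: 8.93
eef_pos: [0.4715, -0.3726, 0.1672]
tcp_rot: [0.997, 0.082, 0.0, 0.0]
ft_force: [0.6, -1.1, 0.9]
grip_width: 0.0004
gripper_force: 0.0
```

>>> {"method": "arm_command", "body": {"plan": [[[0,0,-0.008],[0,0,0]],[[0,0,0],[0,0,0]],[[0,0,-0.004],[0,0,0]],[[0,0,0],[0,0,0]],[[0,0,0],[0,0,0]]]}}

```text
t: 9.35
eef_pos: [0.4717, -0.3729, 0.166]
tcp_rot: [0.997, 0.082, 0.0, 0.0]
ft_force: [-5.4, 4.7, 17.3]
grip_width: 0.0007
gripper_force: 9.1
```

There is 17 N at z = 0.166, the shut height, so the lid is on its stop. I'll retreat straight up and check.

>>> {"method": "arm_command", "body": {"plan": [[[0,0,0.05],[0,0,0]],[[0,0,0.15],[0,0,0]],[[0,0,0.18],[0,0,0]],[[0,0,0.18],[0,0,0]],[[0,0,0.18],[0,0,0]]]}}

```text
t: 9.77
eef_pos: [0.471, -0.3723, 0.3145]
tcp_rot: [0.997, 0.082, -0.0, -0.0]
ft_force: [0.3, -0.2, -0.3]
grip_width: 0.0005
gripper_force: 0.0
```

>>> {"method": "arm_command", "body": {"plan": [[[-0.05,-0.16,0.05],[0,0,0]],[[-0.05,-0.16,0.05],[0,0,0]],[[-0.05,-0.16,0],[0,0,0]],[[-0.05,-0.16,0],[0,0,0]],[[0,0,0],[0,0,0]]]}}

```text
t: 10.18
eef_pos: [0.4296, -0.5048, 0.3329]
tcp_rot: [0.997, 0.08, 0.0, 0.001]
ft_force: [-0.4, -0.0, -0.1]
grip_width: 0.0003
gripper_force: 0.0
```

```bash
python3 - <<'E'
from h import *
s=state();print(s['t'],s['eef_pos'],s['ft_force'])
a=snap('scene','s7')[40:360,140:460];d=snap('side','d7')[110:430,240:560]
cv2.imwrite('pics/c7.png',cv2.cvtColor(cv2.resize(np.hstack([a,d]),(800,400)),cv2.COLOR_RGB2BGR))
E
```

```text
10.1833 [ 0.42964299 -0.50477343  0.33293868] [-0.41114683 -0.02673438 -0.10133457]
```

View pics/c7.png

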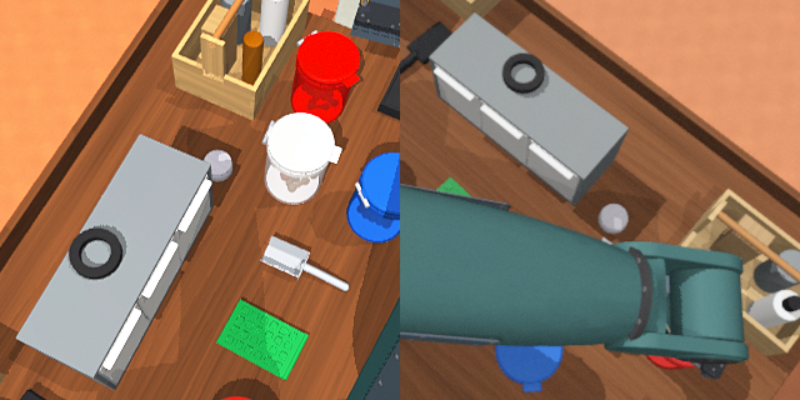

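The lid lies flat on the jar (300,142). The three bin lips are in one line (200,205 to 125,345), and nothing else has moved.

```bash
python3 -c "
from h import *
print(env.hand_in())"
```

```text
the job is handed in; nothing more can be done
None
```

The tipped bin is pushed fully shut and the jar's lid is pressed down to its stop. In the last pictures the other two bins are still shut and nothing else in view had moved; the job is handed in.

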